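# Snap a hose clip shut with bench-held pliers

## Task

Squeeze the handles of the orange-handled pliers together until the hose clip in their jaws snaps shut around its pipe, then let go and move clear so that the handles spring open again. The clip in the blue-handled pliers must stay open.

Things in the scene. Friction and masses are not known exactly. Their poses are not given: they have to be found in the camera images.
- orange_grip (a point): Place to squeeze the orange-handled pliers: midway between the two handles, 55 mm above the table. The pliers lie flat on a fixed steel stand, handles towards the robot. x points along their centre line to the pivot (85 mm), jaws and clip ears (127 mm) and a grey upright 40 mm pipe (170 mm, top 85 mm above the table); z up; the handles close along y, one on each side.
- orange_handle (a joint): Closing of each orange handle (bars 12 mm thick, 46 to 64 mm above bare table; both move alike): 0 rad open, 0.15 closed (stop), clip snaps near 0.1; a spring reopens them. Width over both at the grip point 62 mm open, 37 mm closed; they spread to 78 mm at the free ends, 53 mm nearer the robot. Squeezing takes 3 to 5 N a side.
- orange_clip (a joint): Yellow plastic hose clip: a band 12 mm tall around the grey pipe with two ears between the jaws of the orange-handled pliers. Closing angle of each half: 0 rad open, 0.08 rad snapped shut. Past about 0.045 rad it snaps shut by itself and stays shut; short of that it is not locked and may spring back or stay part closed.
- blue_clip (a joint): The same clip in the blue-handled pliers, on a second identical stand to the left or right of the orange one (pivots 0.28 m or more apart). 0 rad open, 0.08 rad shut. It must stay open.

How it is judged:
On the way:
1. the clip is snapped shut by squeezing the orange handles (value of joint orange_handle above 0.07 rad and value of joint orange_clip above 0.06 rad), for 0.1 s.
At the end, for the whole second after the job is handed in: The orange pliers' clip is shut (over 0.06 rad), the orange handles are let go and open again (under 0.04 rad), and the blue pliers' clip is still open (under 0.03 rad) (value of joint orange_clip above 0.06 rad and value of joint orange_handle below 0.04 rad and value of joint blue_clip below 0.03 rad); the robot touches nothing.
It fails at once if the clip in the blue-handled pliers is pressed closed (value of joint blue_clip above 0.04 rad).
It also fails if it takes over 40 s, if anything falls off the work surface, if the arm or the gripper's body presses on something with over 40 N, if the wrist force passes 120 N, or if a joint passes its speed limit or range.

## Robot

A 6-joint arm with a two-finger parallel gripper is mounted at the origin on the work surface. World frame = base frame: x ahead of the robot, y to its left, z up, the work surface at z = 0. Lengths are in m, angles in rad, forces in N, time in s.
With the tool pointing down it reaches from about 0.35 to 0.85 m from the base axis. Payload 8.1 kg.
Tool frame: the origin (TCP) lies at the very end of the fingers, on their centre line; the grasp point (between the pads) lies 19 mm behind it (ctrl.hold_point_z is the distance from the TCP to the grasp point, in m); z points along the fingers, y is the line along which they close (so a half turn about z gives the same grasp; the last joint's range is limited). The gripper opens to 85 mm and grips with 20 to 120 N. Pads are 22 mm wide; open, the fingers measure 114 mm over their backs; the gripper's body (76 mm by 85 mm) begins 54 mm behind the grasp point. The pads swing forward as they close: fully open they stand 13 mm farther back than shut.
Start: joints at [1.214, 0.13, 1.488, -0, 1.523, -0.085], TCP at [0.161, 0.578, 0.231] pointing down, gripper open.
Joint ranges: [-2.96, 2.96], [-0.89, 2.26], [0.02, 2.5], [-1.34, 4.48], [0, 2.73], [-2.66, 2.66]. Speed limits (rad/s): [2.39, 2.39, 2.79, 3.14, 3.14, 3.14].

## Interface

Orientations are given as a unit quaternion [x, y, z, w].
In Python, from station import ctrl gives the robot as it stands.
- The arm moves only by the tool shift_gripper, called in YAML: its name, and indented under it one key for each argument. Schema: {"type":"object","properties":{"ticks":{"type":"array","items":{"type":"object","properties":{"ax":{"type":"number"},"ay":{"type":"number"},"az":{"type":"number"},"tx":{"type":"number"},"ty":{"type":"number"},"tz":{"type":"number"},"finger_gap":{"type":"number"}},"additionalProperties":false,"required":["finger_gap"]},"minItems":1,"maxItems":20},"grip_force":{"type":"number"},"only":{"type":"string"},"quiet":{"type":"boolean"},"lines":{"type":"string"}},"required":["ticks"],"additionalProperties":false}. ticks is a list of rows, 1 to 20 of them, each an object with the fields ax, ay, az (a rotation vector in shares of 4 rad (1.0 is 4 rad)), tx, ty, tz (the shift in normalised numbers (1 is 0.8 m)), finger_gap (the finger opening in m); a field left out counts as zero (the opening has to be given); each row is the pose to reach, as a shift and turn from the pose commanded when the call began, along the tool's axes at that moment; what a row does not reach only later rows make up. A row lasts 1/10 s, in which the tool goes at most 0.05 m and 0.15 rad, less where a joint would pass 70% of its speed; a pose out of reach is approached as far as the arm can. The fingers move at their own pace and stop on an object; grip_force is the grip in N (left out, the last holds). Time passes only in rows, so rows that do not move let the fingers close. The tool returns the time, the measured TCP pose, the force, the opening and the grip force at its end. only (a regular expression) keeps the lines of the reply that match it, lines (a string "A,B") keeps lines A to B, and quiet returns only ok. A shift or turn number past 1, either way, is cut back to 1. Input that does not fit is refused with a message, and nothing moves.
- ctrl.get_obs(): the state, without advancing time (a new reading comes with each control period).
- ctrl.capture(name): name is "scene" or "top" or "wrist"; returns the picture (400x640x3 uint8, blue, green, red); there is no depth.
- ctrl.get_calibration(name): a dict with "fov_y" (degrees; the focal length in pixels is half the picture's height over the tangent of half this angle, whatever the lens; pixels are square), "cx", "cy" (the principal point, pixels), "world_from_camera" (4x4, takes a point from camera to world coordinates). Camera axes: x right, y down, z forward; pixel columns grow to the right and rows downward; lengths in m; the calibration is good to about 2 mm. A picture is of the moment at which its call begins: read the wrist's pose just before it. get_calibration takes no time and is no camera call; for the wrist camera it gives the pose at the moment of the call.
- ctrl.hand_in(): hands the job in; it is judged then, once.
The state is a dict: "t": time; "q": joint angles; "joint_vel": joint speeds; "effort": joint torques, N m; "ee_pos": TCP position; "tcp_rot": TCP orientation; "ft_force": force on the tool from outside, world axes, zero at the start; "torque": the same for the moment, N m; "opening": finger opening in m; "grasp_force": force on a finger pad.
Only numpy, scipy, OpenCV 4.12 (cv2) and the standard library are available. Lean on these libraries where they do the work, as an engineer would, in place of code of your own. Each camera call takes 0.05 s, during which the arm holds its last target. There are 200 camera calls.

## Working session

There is one attempt and no reset: what is moved stays moved. The work goes in short steps, Python scripts to look and compute and a tool call to move; the robot and the scene stay as the last step left them, time stands still between calls to the robot, and variables do not carry over. Pictures are saved under pics/ and viewed, at most 10 in all, crops included, and the job is handed in when it is done.

```bash
ls; mkdir -p pics; python3 - <<'E'
from station import ctrl
import cv2,numpy as np
a=ctrl.capture("top");b=ctrl.capture("scene")
cv2.imwrite("pics/top.png",a);cv2.imwrite("pics/scene.png",b)
for n in("top","scene"):
    c=ctrl.get_calibration(n);print(n,c["fov_y"],c["cx"],c["cy"],np.round(c["world_from_camera"],3).tolist())
o=ctrl.get_obs();print(o["t"],o["ee_pos"],o["tcp_rot"],o["opening"],ctrl.hold_point_z)
E
```

```text
pics
station.py
top 53.116119090123156 316.1228552794121 196.47739512527028 [[-0.143, -0.963, 0.229, 0.455], [-0.99, 0.14, -0.028, -0.005], [-0.005, -0.231, -0.973, 0.819], [0.0, 0.0, 0.0, 1.0]]
scene 45.20806468804111 318.0653938525656 201.13517727971143 [[0.857, 0.276, -0.435, 1.045], [0.515, -0.474, 0.714, -0.717], [-0.009, -0.836, -0.548, 0.621], [0.0, 0.0, 0.0, 1.0]]
0.1 [0.16088635 0.57751486 0.2303525 ] [ 1.35478400e-01  9.90779953e-01 -8.11695153e-04 -1.71023426e-04] 0.08566088129148837 0.0187
```

View pics/top.png

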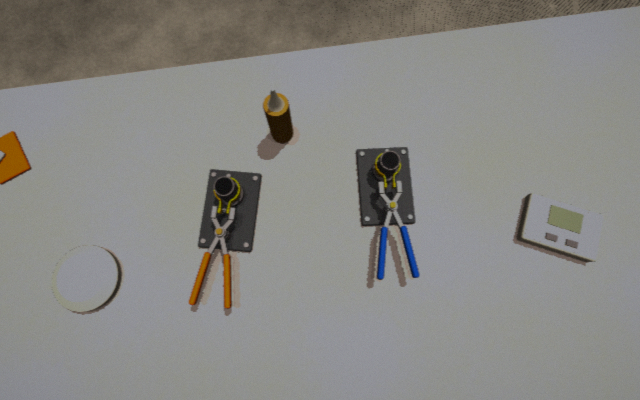

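View pics/scene.png

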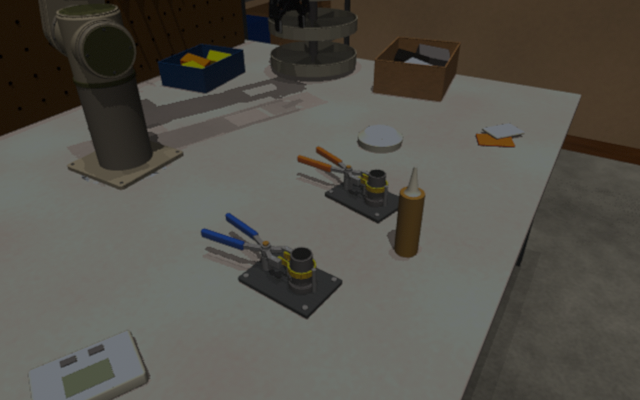

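The top view shows the orange pliers with handles at about (191..231, 253..307), pivot (219,231) and pipe (227,187). The blue pliers are to the right, with their pivot at (392,205). The scene view agrees: orange handles at (300..340, 150..170).

```bash
cat >h.py <<'E'
import cv2,numpy as np
from station import ctrl
def ray(c,uv):
    f=200/np.tan(np.radians(c["fov_y"])/2);T=np.array(c["world_from_camera"])
    d=np.c_[(np.atleast_2d(uv)-[c["cx"],c["cy"]])/f,np.ones(len(np.atleast_2d(uv)))]@T[:3,:3].T
    return T[:3,3],d
def plane(c,uv,z):
    o,d=ray(c,uv);return o+d*((z-o[2])/d[:,2])[:,None]
def bars(img,box):
    h=cv2.cvtColor(img,cv2.COLOR_BGR2HSV);m=cv2.inRange(h,(4,150,60),(16,255,255))
    k=np.zeros_like(m);x0,y0,x1,y1=box;k[y0:y1,x0:x1]=m[y0:y1,x0:x1]
    n,l,s,ce=cv2.connectedComponentsWithStats(k)
    i=sorted(range(1,n),key=lambda i:-s[i,4])[:2]
    return [np.argwhere(l==j)[:,::-1].astype(float) for j in i],ce[i],s[i]
E
python3 - <<'E'
from h import *
def tri(c1,u1,c2,u2):
    o,d=ray(c1,u1);p,e=ray(c2,u2);d=d[0];e=e[0]
    s=np.linalg.lstsq(np.c_[d,-e],p-o,rcond=None)[0];A=o+s[0]*d;B=p+s[1]*e;return (A+B)/2,np.linalg.norm(A-B)
ct,cs=ctrl.get_calibration("top"),ctrl.get_calibration("scene")
P,ce,s=bars(cv2.imread("pics/top.png"),(170,240,250,320));Q,ce2,s2=bars(cv2.imread("pics/scene.png"),(280,135,350,185))
print(s,s2)
a=sorted(range(2),key=lambda i:ce[i][0]);b=sorted(range(2),key=lambda i:ce2[i][1])
for pr in ((0,0),(1,1),(0,1),(1,0)): print(pr,tri(ct,ce[a[pr[0]]],cs,ce2[b[pr[1]]]))
L=[]
for i in a:
    W=plane(ct,P[i],.058)[:,:2];r=cv2.minAreaRect((W*1000).astype(np.float32));vx=cv2.fitLine(W.astype(np.float32),cv2.DIST_L2,0,0.001,.001).ravel()
    L.append(vx);print("rect",r,"line",vx)
d=[v[:2]*np.sign(v[0]) for v in L];ax=d[0]+d[1];ax/=np.linalg.norm(ax)
t=np.linalg.solve(np.c_[d[0],-d[1]],L[1][2:]-L[0][2:]);X=L[0][2:]+t[0]*d[0]
print("axis deg",np.degrees(np.arctan2(ax[1],ax[0])),"lines meet",X,"half angle",np.degrees(np.arccos(d[0]@d[1]))/2)
n=np.array([-ax[1],ax[0]])
for i in a:
    W=plane(ct,P[i],.058)[:,:2]-X;print("along",np.percentile(W@ax,[1,99]),"across",np.percentile(W@n,[1,99]))
print("pivot plane .065",plane(ct,[219,231],.065),"pipe top",plane(ct,[225,187],.085))
E
```

```text
[[189 252  22  53 193]
 [223 254   8  54 188]] [[298 156  33  16 199]
 [317 147  24  17 136]]
(0, 0) (array([0.50968524, 0.21017614, 0.05751461]), np.float64(0.0005944564246814008))
(1, 1) (array([0.49831142, 0.16265024, 0.05383845]), np.float64(0.0018186975073693802))
(0, 1) (array([0.49620959, 0.2020407 , 0.04062527]), np.float64(0.03743659699043645))
(1, 0) (array([0.51201993, 0.16941637, 0.07272684]), np.float64(0.03795225858767925))
rect ((511.06634521484375, 210.91827392578125), (13.407733917236328, 98.00019073486328), 66.97402954101562) line [ 0.9237474  -0.3830022   0.5096458   0.20975256]
rect ((499.6201477050781, 161.19647216796875), (12.855355262756348, 97.3546371459961), 86.17750549316406) line [ 0.9973205  -0.07315628  0.49763754  0.16114505]
axis deg -13.357531 lines meet [0.6546602  0.14962699] half angle 9.16224
along [-0.20177509 -0.10662895] across [0.01376962 0.03943224]
along [-0.20142941 -0.10570514] across [-0.03640222 -0.01122126]
pivot plane .065 [[0.59241394 0.16608799 0.065     ]] pipe top [[0.67101575 0.14293639 0.085     ]]
```

```bash
cat >>h.py <<'E'
from scipy.spatial.transform import Rotation as Ro
def shift(p,yaw):
    o=ctrl.get_obs();R=Ro.from_quat(o["tcp_rot"]);a=yaw+np.pi/2
    y=[np.cos(a),np.sin(a),0];z=[0,0,-1]
    T=Ro.from_matrix(np.c_[np.cross(y,z),y,z])
    print("t",o["t"],"rot",np.round((R.inv()*T).as_rotvec(),3),"d",np.round(R.inv().apply(np.array(p)-o["ee_pos"]),4))
E
python3 -c "
from h import *
shift([.510,.184,.17],np.radians(-13.36))"
```

```text
t 0.1 rot [-0.002 -0.    -0.039] d [-0.4419 -0.2852  0.0608]
```

Careful with the scale: shifts go in shares of 0.8 m and turns go in shares of 4 rad. That gives: -0.442 m / 0.8 = -0.5525, -0.36 m / 0.8 = -0.45, -0.039 rad / 4 = -0.0098.

shift_gripper:
  ticks:
    - {"az": -0.0025, "tx": -0.15, "ty": -0.1, "finger_gap": 0.085}
    - {"az": -0.005, "tx": -0.3, "ty": -0.2, "tz": 0.025, "finger_gap": 0.085}
    - {"az": -0.0075, "tx": -0.45, "ty": -0.3, "tz": 0.05, "finger_gap": 0.085}
    - {"az": -0.0098, "tx": -0.5525, "ty": -0.3563, "tz": 0.0763, "finger_gap": 0.085}
    - {"az": -0.0098, "tx": -0.5525, "ty": -0.3563, "tz": 0.0763, "finger_gap": 0.085}
    - {"az": -0.0098, "tx": -0.5525, "ty": -0.3563, "tz": 0.0763, "finger_gap": 0.085}
    - {"az": -0.0098, "tx": -0.5525, "ty": -0.3563, "tz": 0.0763, "finger_gap": 0.085}
    - {"az": -0.0098, "tx": -0.5525, "ty": -0.3563, "tz": 0.0763, "finger_gap": 0.085}
    - {"az": -0.0098, "tx": -0.5525, "ty": -0.3563, "tz": 0.0763, "finger_gap": 0.085}
    - {"az": -0.0098, "tx": -0.5525, "ty": -0.3563, "tz": 0.0763, "finger_gap": 0.085}
    - {"az": -0.0098, "tx": -0.5525, "ty": -0.3563, "tz": 0.0763, "finger_gap": 0.085}
    - {"az": -0.0098, "tx": -0.5525, "ty": -0.3563, "tz": 0.0763, "finger_gap": 0.085}
    - {"az": -0.0098, "tx": -0.5525, "ty": -0.3563, "tz": 0.0763, "finger_gap": 0.085}
    - {"az": -0.0098, "tx": -0.5525, "ty": -0.3563, "tz": 0.0763, "finger_gap": 0.085}
  grip_force: 20

```text
t: 1.5
ee_pos: [0.5097, 0.1855, 0.1701]
tcp_rot: [0.116, 0.993, 0.0, -0.0]
ft_force: [-0.5, -0.8, -0.9]
opening: 0.0849
grasp_force: 0.0
```

```bash
python3 - <<'E'
from h import *
c=ctrl.get_calibration("wrist");im=ctrl.capture("wrist");cv2.imwrite("pics/w1.png",im)
P,ce,s=bars(im,(0,0,640,400));print(s)
L=[];WW=[]
for p in P:
    W=plane(c,p,.061)[:,:2];WW.append(W);L.append(cv2.fitLine(W.astype(np.float32),cv2.DIST_L2,0,.001,.001).ravel())
d=[v[:2]*np.sign(v[0]) for v in L];ax=d[0]+d[1];ax/=np.linalg.norm(ax)
t=np.linalg.solve(np.c_[d[0],-d[1]],L[1][2:]-L[0][2:]);X=L[0][2:]+t[0]*d[0];n=np.array([-ax[1],ax[0]])
print("deg",np.degrees(np.arctan2(ax[1],ax[0])),X,"half",np.degrees(np.arccos(d[0]@d[1]))/2)
for W in WW: print(np.percentile((W-X)@ax,[.5,99.5]),np.percentile((W-X)@n,[1,99]))
e=min(np.percentile((W-X)@ax,.5) for W in WW);print("grip",X+ax*(e+.053))
print(np.round(c["world_from_camera"],3).tolist())
E
```

```text
[[ 331  131   36  116 1581]
 [ 268  131   34  115 1517]]
deg -13.548302 [0.6551314  0.15178451] half 9.356752
[-0.20203944 -0.10629864] [0.01421122 0.0367701 ]
[-0.2020173  -0.10710252] [-0.03617563 -0.01395194]
grip [0.51023932 0.18669924]
[[0.23, 0.921, 0.316, 0.428], [0.973, -0.218, -0.074, 0.206], [0.001, 0.324, -0.946, 0.312], [0.0, 0.0, 0.0, 1.0]]
```

View pics/w1.png

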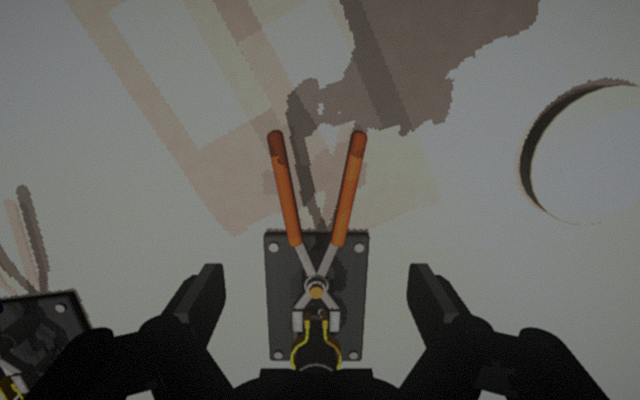

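The wrist view shows the orange handles at (268..302, 131..247) and (331..367, 131..247), centred between the fingers. The grip point comes out at (0.510, 0.186) with yaw -13.5°, within 3 mm of the top-view result, and the handle length, spread and pivot distance fit the given sizes. Next I descend.

In the tool's units: 0.135 m / 0.8 = 0.1688, 0.125 m / 0.8 = 0.1563.

shift_gripper:
  ticks:
    - {"tz": 0.05, "finger_gap": 0.085}
    - {"tz": 0.1, "finger_gap": 0.085}
    - {"tz": 0.1375, "finger_gap": 0.085}
    - {"tz": 0.1563, "finger_gap": 0.085}
    - {"tz": 0.1688, "finger_gap": 0.085}
    - {"tz": 0.1688, "finger_gap": 0.085}
    - {"tz": 0.1688, "finger_gap": 0.085}
  grip_force: 20

```text
t: 2.25
ee_pos: [0.5114, 0.1853, 0.0369]
tcp_rot: [0.116, 0.993, 0.0, 0.001]
ft_force: [0.5, -0.5, 0.6]
opening: 0.0848
grasp_force: 0.0
```

```bash
python3 -c "
from h import *
shift([.510,.186,.036],np.radians(-13.45))
cv2.imwrite('pics/w2.png',ctrl.capture('wrist'))"
```

```text
t 2.25 rot [0.001 0.002 0.002] d [0.0015 0.0003 0.0009]
```

View pics/w2.png

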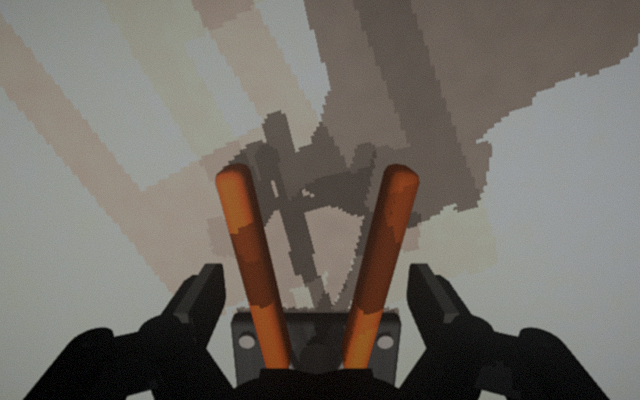

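The handles now lie between the fingers: pads at columns 222 and 410, handles centred near column 318. I'll close gradually.

shift_gripper:
  ticks:
    - {"finger_gap": 0.075}
    - {"finger_gap": 0.066}
    - {"finger_gap": 0.06}
    - {"finger_gap": 0.055}
    - {"finger_gap": 0.05}
    - {"finger_gap": 0.046}
    - {"finger_gap": 0.043}
    - {"finger_gap": 0.04}
    - {"finger_gap": 0.038}
    - {"finger_gap": 0.036}
    - {"finger_gap": 0.036}
    - {"finger_gap": 0.036}
    - {"finger_gap": 0.036}
    - {"finger_gap": 0.036}
  grip_force: 20

```text
t: 3.7
ee_pos: [0.5109, 0.1857, 0.0362]
tcp_rot: [0.116, 0.993, 0.001, 0.001]
ft_force: [-1.5, 5.3, 6.2]
opening: 0.0364
grasp_force: 4.5
```

```bash
python3 -c "
from h import *
cv2.imwrite('pics/s2.png',cv2.resize(ctrl.capture('scene')[120:240,270:430],None,fx=4,fy=4))"
```

```text
(no output)
```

View pics/s2.png

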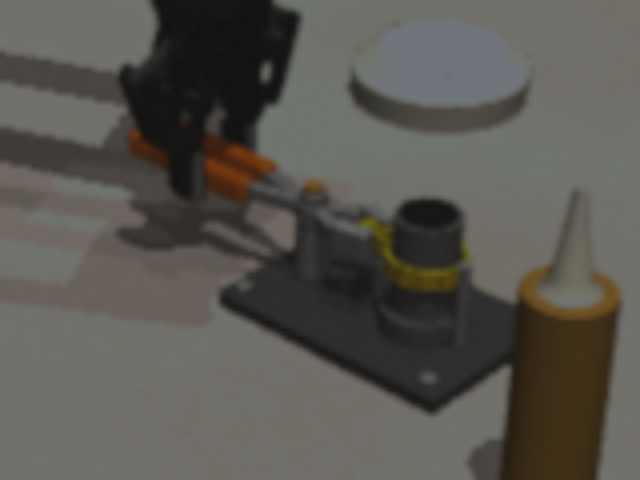

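The crop shows the handles (130..275, 130..195) pressed together and the clip ears (375,235) drawn in. The opening is 36.4 mm against 37 mm when closed, so they are at the stop. I'll press a little longer, then open and rise.

shift_gripper:
  ticks:
    - {"finger_gap": 0.033}
    - {"finger_gap": 0.033}
    - {"finger_gap": 0.033}
    - {"finger_gap": 0.033}
    - {"finger_gap": 0.033}
  grip_force: 20

```text
t: 4.25
ee_pos: [0.5108, 0.1857, 0.0364]
tcp_rot: [0.116, 0.993, 0.001, 0.0]
ft_force: [-2.5, 5.3, 8.4]
opening: 0.0347
grasp_force: 19.3
```

shift_gripper:
  ticks:
    - {"finger_gap": 0.045}
    - {"finger_gap": 0.055}
    - {"finger_gap": 0.065}
    - {"finger_gap": 0.075}
    - {"finger_gap": 0.085}
    - {"finger_gap": 0.085}
    - {"finger_gap": 0.085}
    - {"finger_gap": 0.085}
    - {"finger_gap": 0.085}

```text
t: 5.15
ee_pos: [0.5103, 0.1847, 0.0353]
tcp_rot: [0.116, 0.993, -0.0, -0.0]
ft_force: [0.3, 0.2, 0.0]
opening: 0.0849
grasp_force: 0.0
```

In the tool's units: -0.18 m / 0.8 = -0.225, -0.16 m / 0.8 = -0.2.

shift_gripper:
  ticks:
    - {"tz": -0.025, "finger_gap": 0.085}
    - {"tz": -0.0625, "finger_gap": 0.085}
    - {"tz": -0.1125, "finger_gap": 0.085}
    - {"tz": -0.1625, "finger_gap": 0.085}
    - {"tz": -0.2, "finger_gap": 0.085}
    - {"tx": 0.075, "tz": -0.225, "finger_gap": 0.085}
    - {"tx": 0.125, "tz": -0.225, "finger_gap": 0.085}
    - {"tx": 0.125, "tz": -0.225, "finger_gap": 0.085}
    - {"tx": 0.125, "tz": -0.225, "finger_gap": 0.085}

```text
t: 6.05
ee_pos: [0.4124, 0.2083, 0.2158]
tcp_rot: [0.115, 0.993, 0.0, 0.001]
ft_force: [1.2, -0.5, -0.0]
opening: 0.0849
grasp_force: 0.0
```

```bash
python3 - <<'E'
from h import *
a=cv2.imread("pics/top.png");b=ctrl.capture("top");w=ctrl.capture("wrist")
f=lambda i,x:cv2.resize(i[140:320,x:x+130],(390,540))
cv2.imwrite("pics/t3.png",np.hstack([f(a,170),f(b,170)]));cv2.imwrite("pics/w3.png",w)
E
```

```text
(no output)
```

View pics/t3.png

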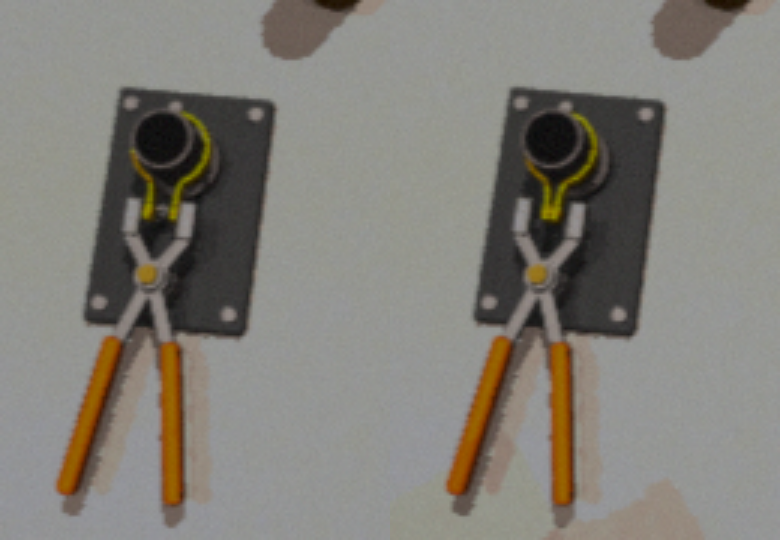

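View pics/w3.png

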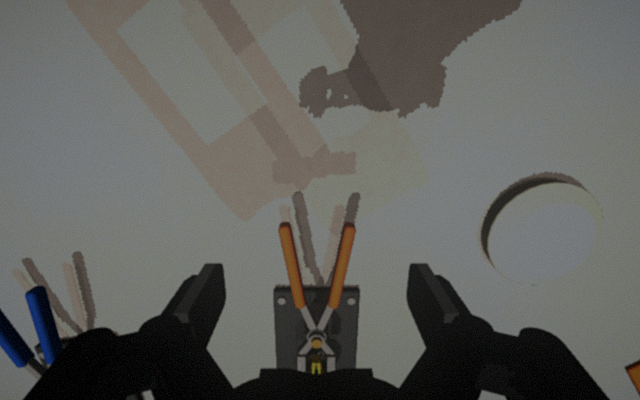

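In the before/after crop, the ears have gone from apart (148..173, 212) to touching (545..557, 210). The handles are fully open again, with ends at (455,488) and (562,500), the same spread as before. The wrist view shows the gripper clear, with nothing near the pads. Handing in.

```bash
python3 -c "
from station import ctrl
print(ctrl.hand_in())"
```

```text
the job is handed in; nothing more can be done
None
```

The orange pliers' clip is snapped shut, their handles have sprung open again and the arm is clear; the blue pliers were never touched. I handed the job in at about 6 s of the 40 s allowed; the hand-in returned no verdict.

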